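Restock the clock repairer's carry crate

ROBOT

A 6-joint arm with a two-finger parallel gripper is mounted at the origin on the work surface. World frame = base frame: x ahead of the robot, y to its left, z up, the work surface at z = 0. Lengths are in m, angles in rad, forces in N, time in s.
With the tool pointing down it reaches from about 0.3 to 0.85 m from the base axis. Payload 4.2 kg.
Tool frame: the origin (TCP) lies on the mounting face of the last link; the fingertips stand 191 mm ahead of it and the grasp point (between the pads) lies 172 mm ahead of it; z points along the fingers, y is the line along which they close (so a half turn about z gives the same grasp; the last joint's range is limited). The gripper opens to 91 mm and grips with 3 to 60 N. Pads are 32 mm wide; open, the fingers measure 118 mm over their backs; the gripper's body (76 mm by 178 mm) begins 60 mm behind the grasp point.
Start: joints at [1.301, 0.32, 1.565, -0, 1.257, -0.02], TCP at [0.142, 0.557, 0.405] pointing down, gripper open.
Joint ranges: [-3.11, 3.11], [-0.84, 2.01], [0.21, 2.61], [-1.34, 4.49], [0.05, 2.63], [-2.56, 2.56]. Speed limits (rad/s): [2.57, 2.57, 3.14, 3.14, 3.14, 3.14].

INTERFACE

Orientations are given as [roll, pitch, yaw] about the fixed x, y, z axes, in that order (R = Rz(yaw) Ry(pitch) Rx(roll)).
In Python, from rig import ctrl gives the robot as it stands. The module is installed in compiled form; this text tells all that it offers.
- The arm moves only by the shell command python3 -m jog 'ROWS' [FORCE]. ROWS is JSON, a list of rows, each a list of 3 entries, a list of its own where there are three numbers: the shift along the tool's x, y, z in m, then the turn about the tool's z in rad, then the opening, from 0 (shut) to 1 (fully open). A call has exactly 8 rows; each row shifts and turns the commanded pose from where the row before left it, along the tool's axes as they then stand; what a row does not reach is not made up. A row lasts 1/8 s, in which the tool goes at most 62.5 mm and 10.7 degrees, less where a joint would pass 70% of its speed; a pose out of reach is approached as far as the arm can. A call with a gripper value outside its range is refused whole. The fingers move at their own pace and stop on an object; FORCE is the grip in N (left out, the last holds). Time passes only in rows, so rows that do not move let the fingers close, or fill a call up. It gives the time, the measured TCP pose, the force, the opening and the grip force at its end, in the units of the state.
- ctrl.state(): the state, without advancing time (a new reading comes with each control period).
- ctrl.camera(name): name is "side" or "top" or "wrist"; returns (picture, depth): 384x512x3 uint8, red, green, blue; 384x512 float32, m along the optical axis (not along the pixel's ray), 0 where there is no reading.
- ctrl.camera_params(name): a dict with "intrinsics" (3x3 intrinsics, pixels), "rvec" (rotation vector, rad) and "tvec" (3), from world to camera coordinates, as OpenCV has them. Camera axes: x right, y down, z forward; pixel columns grow to the right and rows downward; lengths in m; the calibration is good to about 2 mm. The wrist camera is an equidistant fisheye: a pixel r from the principal point sees the ray r / f radians off the axis. A picture is of the moment at which its call begins: read the wrist's pose just before it. camera_params takes no time and is no camera call; for the wrist camera it gives the pose at the moment of the call.
- ctrl.hand_in(): hands the job in; it is judged then, once.
Trained networks look in the newest picture that a camera, given by its name, has taken for a name from the list of things; names that differ only in an ending like _2 or _b are one class to them, and where a whole thing is asked for, a point or a joint stands for the part that bears it (a point fixed in the world has none). Each returns a list of dicts, best first, with "p" (0 to 1); they miss things now and then, are a little off and sometimes report something else, mostly with a low value. They report only what shows in the picture. A call takes as long as a camera call. They do not tell look-alikes from the thing itself.
- ctrl.look_for(name, camera): "extent" ([centre column, centre row, width, height] in pixels, round what is visible of it).
- ctrl.trace(name, camera): "mask" (384x512 bool, what is visible of it) and "extent" ([centre column, centre row, width, height] in pixels, round what is visible of it).
The state is a dict: "clock": time; "qpos": joint angles; "joint_velocities": joint speeds; "effort": joint torques, N m; "position": TCP position; "orientation": TCP orientation; "ft_force": force on the tool from outside, world axes, zero at the start; "wrist_torque": the same for the moment, N m; "grip_width": finger opening in m; "finger_force": force on a finger pad.
Only numpy, scipy, OpenCV 4.12 (cv2) and the standard library are available. Lean on these libraries where they do the work, as an engineer would, in place of code of your own. Each camera call takes 0.05 s, during which the arm holds its last target. There are 200 camera calls.

TASK

Get the carry crate ready for the next repair visit: take every empty white jar with a red cap out of it and stand it upright in the yellow tray, and stand every full amber jar upright in the crate's jar cells, one to a cell. Pull both screwdrivers out of the wooden holder and stand them blade down in the crate's two tall tool wells, one in each, and leave the hammer and the brass wheel where they are.

Things in the scene. Friction and masses are not known exactly. Their poses are not given: they have to be found in the camera images.
- crate: fixed plywood carry crate, 166 mm along its x, 211 mm along its y; origin at the centre of the underside, z up. Floor and walls 6 mm thick. Four jar cells (74 mm square inside, rim 36 mm above the bench) fill its -y part; a darker strip along its +y side, 90 mm high, has a square tool well (39 mm inside) at each end and a solid block between
- cell0 (a point): centre of the floor of jar cell 0 of the crate (6 mm above the bench)
- cell1 (a point): centre of the floor of jar cell 1 of the crate (6 mm above the bench)
- cell2 (a point): centre of the floor of jar cell 2 of the crate (6 mm above the bench)
- cell3 (a point): centre of the floor of jar cell 3 of the crate (6 mm above the bench)
- toolcell0 (a point): centre of the floor of tool well 0 of the crate, about 39 mm square inside, rim 90 mm above the bench (floor 6 mm above the bench)
- toolcell1 (a point): centre of the floor of tool well 1 of the crate, about 39 mm square inside, rim 90 mm above the bench (floor 6 mm above the bench)
- full0: full jar, amber with white label and black cap, 0.16 to 0.29 kg: squat round glass or plastic, 60 mm diameter for the lower 46 mm, short shoulder, then a 36 mm diameter cap from 54 to 84 mm (its top); origin at the centre of the underside, z up along its axis. Stands somewhere on the bench; may be absent
- full1: full jar, amber with white label and black cap, 0.16 to 0.29 kg: squat round glass or plastic, 60 mm diameter for the lower 46 mm, short shoulder, then a 36 mm diameter cap from 54 to 84 mm (its top); origin at the centre of the underside, z up along its axis. Stands somewhere on the bench; may be absent
- full2: full jar, amber with white label and black cap, 0.16 to 0.29 kg: squat round glass or plastic, 60 mm diameter for the lower 46 mm, short shoulder, then a 36 mm diameter cap from 54 to 84 mm (its top); origin at the centre of the underside, z up along its axis. Stands somewhere on the bench; may be absent
- full3: full jar, amber with white label and black cap, 0.16 to 0.29 kg: squat round glass or plastic, 60 mm diameter for the lower 46 mm, short shoulder, then a 36 mm diameter cap from 54 to 84 mm (its top); origin at the centre of the underside, z up along its axis. Stands somewhere on the bench; may be absent
- empty0: empty jar, white with red cap, about 0.08 kg: squat round glass or plastic, 60 mm diameter for the lower 46 mm, short shoulder, then a 36 mm diameter cap from 54 to 84 mm (its top); origin at the centre of the underside, z up along its axis. Stands in cell 0 at the start; may be absent
- empty1: empty jar, white with red cap, about 0.08 kg: squat round glass or plastic, 60 mm diameter for the lower 46 mm, short shoulder, then a 36 mm diameter cap from 54 to 84 mm (its top); origin at the centre of the underside, z up along its axis. Stands in cell 1 at the start; may be absent
- empty2: empty jar, white with red cap, about 0.08 kg: squat round glass or plastic, 60 mm diameter for the lower 46 mm, short shoulder, then a 36 mm diameter cap from 54 to 84 mm (its top); origin at the centre of the underside, z up along its axis. Stands in cell 2 at the start; may be absent
- empty3: empty jar, white with red cap, about 0.08 kg: squat round glass or plastic, 60 mm diameter for the lower 46 mm, short shoulder, then a 36 mm diameter cap from 54 to 84 mm (its top); origin at the centre of the underside, z up along its axis. Stands in cell 3 at the start; may be absent
- tray: fixed open yellow tray for empties, 110 mm along its x, 200 mm along its y, 30 mm high, walls and floor 5 mm thick; origin at the centre of the underside
- holder: fixed dark wooden block, 60 mm along its x, 150 mm along its y, 85 mm high, with two upright wells (18 mm square) 80 mm deep at y = -40 and +40 mm; origin at the centre of the underside
- driver0: screwdriver with red handle, 170 mm long, about 0.11 kg, standing blade down in the holder, its handle resting on the block: steel shaft 10 mm diameter from 0 to 75 mm, handle 26 mm diameter from 75 to 170 mm; origin at the blade's tip, z along it towards the handle
- driver1: screwdriver with blue handle, 170 mm long, about 0.11 kg, standing blade down in the holder, its handle resting on the block: steel shaft 10 mm diameter from 0 to 75 mm, handle 26 mm diameter from 75 to 170 mm; origin at the blade's tip, z along it towards the handle
- hammer: bystander: hammer lying on the far side of the bench, 260 mm long; origin at the middle of its length on the bench; leave it alone
- wheel: bystander: brass gear wheel, 100 mm diameter, 12 mm thick with a 26 mm high hub, lying flat; leave it alone. Origin under its centre
There are look-alikes about, which are no part of the job. Of the things like the tray, leave any that is pink; of the rest the smaller one is meant.

How it is judged:
At the end, for the whole second after the job is handed in: every full jar upright (0.12 rad) on the floor of a jar cell, foot within 16 mm of its centre; every empty upright (0.12 rad) on the floor of the tray; each screwdriver blade down in its own tool well, tip within 30 mm of the well centre, leaning under 0.5 rad; all at rest ((distance between full0 and cell0 below 0.016 m or distance between full0 and cell1 below 0.016 m or distance between full0 and cell2 below 0.016 m or distance between full0 and cell3 below 0.016 m) and angle between each of full0, full1, full2, full3, empty0, empty1, empty2, empty3's own z axis and vertical below 0.12 rad and linear speed of each of full0, full1, full2, full3, empty0, empty1, empty2, empty3, driver0, driver1 below 0.03 m/s and (distance between full1 and cell0 below 0.016 m or distance between full1 and cell1 below 0.016 m or distance between full1 and cell2 below 0.016 m or distance between full1 and cell3 below 0.016 m) and (distance between full2 and cell0 below 0.016 m or distance between full2 and cell1 below 0.016 m or distance between full2 and cell2 below 0.016 m or distance between full2 and cell3 below 0.016 m) and (distance between full3 and cell0 below 0.016 m or distance between full3 and cell1 below 0.016 m or distance between full3 and cell2 below 0.016 m or distance between full3 and cell3 below 0.016 m) and x of empty0 in the frame of tray between -0.055 and 0.055 m and y of empty0 in the frame of tray between -0.1 and 0.1 m and height (world z) of each of empty0, empty1, empty2, empty3 below 0.015 m and x of empty1 in the frame of tray between -0.055 and 0.055 m and y of empty1 in the frame of tray between -0.1 and 0.1 m and x of empty2 in the frame of tray between -0.055 and 0.055 m and y of empty2 in the frame of tray between -0.1 and 0.1 m and x of empty3 in the frame of tray between -0.055 and 0.055 m and y of empty3 in the frame of tray between -0.1 and 0.1 m and (distance between driver0 and toolcell0 below 0.03 m or distance between driver0 and toolcell1 below 0.03 m) and angle between each of driver0, driver1's own z axis and vertical below 0.5 rad and (distance between driver1 and toolcell0 below 0.03 m or distance between driver1 and toolcell1 below 0.03 m) and horizontal distance between driver0 and driver1 above 0.05 m); the robot touches nothing.
It fails at once if the hammer or the brass wheel is moved more than 30 mm (distance of any of hammer, wheel from where it was at the start of the episode above 0.03 m).
Of empty0, empty1, empty2, empty3 only 1 to 2 are there at a start; the rules pass over those that are not, and their reading is None.
Of full0, full1, full2, full3 only 3 to 4 are there at a start; the rules pass over those that are not, and their reading is None.
At some moment in a run one of full0, full1, full2, full3 may be knocked a few centimetres aside while the robot is not near it.
It also fails if it takes over 210 s, if anything falls off the work surface, if the arm or the gripper's body presses on something with over 40 N, if the wrist force passes 120 N, or if a joint passes its speed limit or range.

## Working session

There is one attempt and no reset: what is moved stays moved. The work goes in short steps, Python scripts to look and compute and a shell command to move; the robot and the scene stay as the last step left them, time stands still between calls to the robot, and variables do not carry over. Pictures are saved under pics/ and viewed, at most 14 in all, crops included, and the job is handed in when it is done.

```bash
mkdir -p pics; ls; python3 - <<'E'
from rig import ctrl
import cv2,numpy as np
s=ctrl.state();print(s)
for c in("top","side"):
    im,d=ctrl.camera(c);cv2.imwrite(f"pics/{c}0.png",im[:,:,::-1]);p=ctrl.camera_params(c);print(c,p)
    np.save(f"pics/{c}0.npy",d);np.save(f"pics/{c}0im.npy",im)
E
```

```text
pics
{'clock': 0.0, 'qpos': array([ 1.30099959e+00,  3.20296994e-01,  1.56566078e+00,  4.62768683e-06,
        1.25742356e+00, -2.00129776e-02]), 'joint_velocities': array([ 2.27988956e-03,  8.84631665e-05, -5.67935316e-04,  3.68189068e-04,
        3.58940373e-04, -6.24027158e-04]), 'effort': array([-1.84598910e-03, -4.12462378e+01, -2.31966090e+01,  7.22762081e-02,
        4.57907771e-02, -1.67836506e-04]), 'position': array([0.14209822, 0.55699315, 0.40392415]), 'orientation': array([-3.13980443e+00, -4.01931535e-05,  2.89180743e+00]), 'ft_force': array([ 0.89730493, -0.54645259,  0.42768821]), 'wrist_torque': array([-0.01336803,  0.0133181 , -0.03483352]), 'finger_force': 0.0, 'grip_width': 0.09103534185648725}
top {'intrinsics': array([[406.249926  ,   0.        , 263.37870825],
       [  0.        , 406.249926  , 190.57106669],
       [  0.        ,   0.        ,   1.        ]]), 'rvec': array([ 2.12989892, -2.14462922,  0.16544873]), 'tvec': array([0.09519803, 0.48074362, 1.30416819])}
side {'intrinsics': array([[447.7722712 ,   0.        , 248.8248918 ],
       [  0.        , 447.7722712 , 197.06770712],
       [  0.        ,   0.        ,   1.        ]]), 'rvec': array([ 0.29285371, -2.74695911,  1.30089994]), 'tvec': array([0.47990452, 0.03500962, 1.4788768 ])}
```

View pics/top0.png

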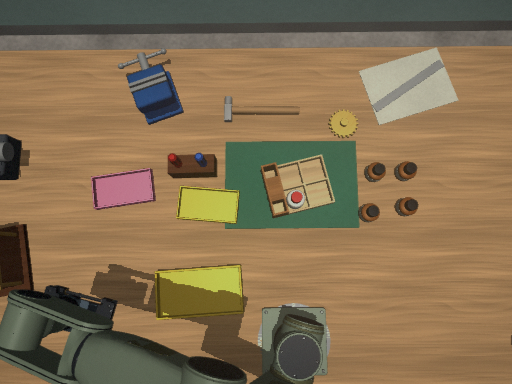

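View pics/side0.png

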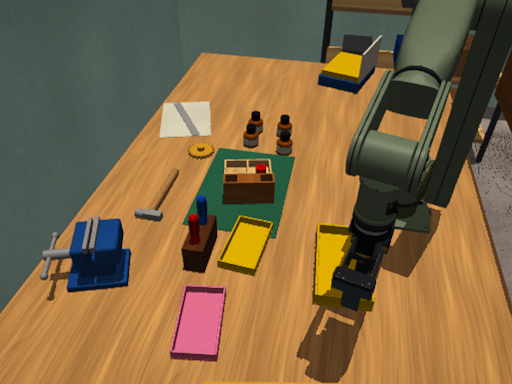

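The top view shows the crate around (298,185) with one empty at (296,198). The full jars are at (376,171), (405,170), (369,212) and (406,206). The small yellow tray is at (208,205), the holder at (192,165) with red and blue drivers at (172,159) and (199,159), and the hammer and wheel sit beyond them. The side view agrees.

```bash
cat > h.py <<'E'
from rig import ctrl
import cv2,numpy as np
def shot(c,save=None):
    p=ctrl.camera_params(c);im,d=ctrl.camera(c)
    if save: cv2.imwrite(save,im[:,:,::-1])
    return im,d,p
def cloud(im,d,p):
    v,u=np.mgrid[:384,:512];K=p["intrinsics"]
    x=(u-K[0,2])/K[0,0]*d;y=(v-K[1,2])/K[1,1]*d
    R=cv2.Rodrigues(p["rvec"])[0]
    return (np.stack([x,y,d],-1)-p["tvec"])@R   # HxWx3 world
def tocam(P,p):
    return cv2.projectPoints(np.float64(P).reshape(-1,3),p["rvec"],p["tvec"],p["intrinsics"],None)[0][:,0]
E
python3 - <<'E'
from h import *
for c in("top","side"):
    im,d,p=shot(c);W=cloud(im,d,p);z=W[...,2]
    np.savez(f"pics/{c}.npz",W=W,im=im)
    if c=="top":
        print("bench z",np.median(z[230:250,300:400]))
    for n in("full0","empty0","tray","holder","driver0","driver1","crate","hammer","wheel"):
        for r in ctrl.trace(n,c)[:6]:
            m=r["mask"]&(d>0)
            if m.sum()<5: continue
            P=W[m];zt=np.percentile(P[:,2],97)
            T=P[P[:,2]>zt-.012]
            rect=cv2.minAreaRect(P[:,:2].astype(np.float32))
            tr=cv2.minAreaRect(T[:,:2].astype(np.float32))
            f=lambda q:[round(float(a),4) for a in (*q[0],*q[1],q[2])]
            print(c,n,round(r["p"],2),np.round(r["extent"]),"ztop %.3f"%zt,"all",f(rect),"top",f(tr),np.round(np.median(T,0),3))
E
```

```text
bench z 0.0005051481072746738
top full0 0.9 [406. 172.  19.  18.] ztop 0.087 all [0.5429, -0.3771, 0.0563, 0.0453, 19.9532] top [0.5456, -0.3815, 0.0317, 0.0318, 65.2494] [ 0.545 -0.381  0.084]
top full0 0.72 [376. 175.  19.  21.] ztop 0.088 all [0.5429, -0.2792, 0.0578, 0.0558, 44.7799] top [0.5448, -0.2807, 0.0346, 0.0323, 2.0485] [ 0.544 -0.28   0.085]
top full0 0.71 [175. 160.  19.  16.] ztop 0.182 all [0.5619, 0.3646, 0.0218, 0.0247, 23.6273] top [0.5624, 0.365, 0.0198, 0.0245, 21.6293] [0.562 0.365 0.177]
top full0 0.65 [368. 214.  16.  18.] ztop 0.088 all [0.4066, -0.2497, 0.055, 0.0512, 17.6376] top [0.4077, -0.2543, 0.0335, 0.0332, 24.7803] [ 0.407 -0.254  0.084]
top full0 0.59 [407. 208.  28.  23.] ztop 0.088 all [0.4233, -0.3747, 0.0559, 0.0517, 13.6193] top [0.4276, -0.3783, 0.0321, 0.0328, 86.4134] [ 0.427 -0.378  0.085]
top empty0 0.76 [297. 198.  17.  20.] ztop 0.094 all [0.452, -0.012, 0.0567, 0.0574, 88.017] top [0.4531, -0.0128, 0.0316, 0.0333, 46.3703] [ 0.452 -0.012  0.09 ]
top tray 0.94 [210. 206.  61.  38.] ztop 0.032 all [0.4414, 0.2771, 0.2012, 0.117, 86.1166]
[... 3551 characters left out ...]
5633, 0.3742, 0.0227, 0.0197, 71.7891] [0.562 0.375 0.177]
side driver1 0.49 [202. 209.  11.  31.] ztop 0.180 all [0.5625, 0.2946, 0.0267, 0.0203, 26.5895] top [0.5636, 0.2935, 0.0224, 0.0167, 16.8701] [0.563 0.295 0.176]
side crate 0.82 [247. 183.  57.  51.] ztop 0.091 all [0.506, -0.0411, 0.1787, 0.2749, 14.3331] top [0.4856, 0.0383, 0.1645, 0.1052, 14.451] [0.479 0.065 0.088]
side crate 0.7 [157. 195.  48.  52.] ztop 0.028 all [0.7663, 0.1054, 0.2568, 0.0885, 86.7523] top [0.77, 0.1047, 0.2557, 0.0885, 88.5427] [0.766 0.169 0.023]
side hammer 0.64 [157. 196.  47.  56.] ztop 0.028 all [0.7659, 0.1022, 0.2632, 0.0882, 86.7523] top [0.7853, 0.1087, 0.0869, 0.2586, 6.2457] [0.766 0.162 0.023]
```

```bash
cat > go.py <<'E'
# go.py x y z [yaw]: tool-frame shift from the measured pose to grasp point (x,y,z), fingers down
import sys,numpy as np
from rig import ctrl
from scipy.spatial.transform import Rotation as Ro
s=ctrl.state();R=Ro.from_euler("xyz",s["orientation"]).as_matrix()
a=list(map(float,sys.argv[1:]))
for i in range(0,len(a)-len(a)%3,3):
    t=np.array(a[i:i+3])+[0,0,.172]
    print("to",a[i:i+3],"shift",np.round(R.T@(t-s["position"]),3))
print("yaw",s["orientation"][2].round(3),"pos",s["position"].round(3),"w",s["grip_width"].round(3),"F",s["ft_force"].round(1),"t",s["clock"].round(1))
E
python3 -m jog '[[[0,0,0],0.135,0.6],[[0,0,0],0.135,0.6],[[0,0,0],0.135,0.6],[[0,0,0],0.135,0.6],[[0,0,0],0.135,0.6],[[0,0,0],0.135,0.6],[[0,0,0],0.135,0.6],[[0,0,0],0.135,0.6]]' 20
python3 go.py 0.4525 -0.010 0.232 0.4525 -0.010 0.082
```

```text
clock: 2.1
position: [0.1421, 0.5571, 0.4047]
orientation: [3.142, -0.0, 1.807]
ft_force: [-0.9, 0.5, -0.3]
grip_width: 0.0547
finger_force: 0.0
to [0.4525, -0.01, 0.232] shift [-0.624  0.169  0.001]
to [0.4525, -0.01, 0.082] shift [-0.624  0.169  0.151]Traceback (most recent call last):
  File "go.py", line 10, in <module>
    print("yaw",s["orientation"][2].round(3),"pos",s["position"].round(3),"w",s["grip_width"].round(3),"F",s["ft_force"].round(1),"t",s["clock"].round(1))
                                                                              ^^^^^^^^^^^^^^^^^^^^^
AttributeError: 'float' object has no attribute 'round'
```

```bash
sed -i 's/s\["grip_width"\].round(3)/round(s["grip_width"],4)/;s/s\["clock"\].round(1)/round(s["clock"],1)/' go.py
python3 -m jog '[[[-0.039,0.0105,0],0,0.6],[[-0.039,0.0105,0],0,0.6],[[-0.039,0.0105,0],0,0.6],[[-0.039,0.0105,0],0,0.6],[[-0.039,0.0105,0],0,0.6],[[-0.039,0.0105,0],0,0.6],[[-0.039,0.0105,0],0,0.6],[[-0.039,0.0105,0],0,0.6]]' >/dev/null
python3 -m jog '[[[-0.039,0.0105,0],0,0.6],[[-0.039,0.0105,0],0,0.6],[[-0.039,0.0105,0],0,0.6],[[-0.039,0.0105,0],0,0.6],[[-0.039,0.0105,0],0,0.6],[[-0.039,0.0105,0],0,0.6],[[-0.039,0.0105,0],0,0.6],[[-0.039,0.0105,0],0,0.6]]'
python3 go.py 0.4525 -0.010 0.082
python3 - <<'E'
from h import *
im,d,p=shot("wrist","pics/w1.png");print(p)
E
```

```text
clock: 4.1
position: [0.4547, -0.01, 0.4049]
orientation: [3.141, -0.0, 1.812]
ft_force: [-0.2, -0.0, -0.3]
grip_width: 0.0548
finger_force: 0.0
to [0.4525, -0.01, 0.082] shift [ 0.001 -0.002  0.151]
yaw 1.812 pos [ 0.455 -0.01   0.405] w 0.0548 F [-0.2 -0.  -0.3] t 4.1
{'intrinsics': array([[297.31863964,   0.        , 252.79410176],
       [  0.        , 297.31863964, 189.03752641],
       [  0.        ,   0.        ,   1.        ]]), 'rvec': array([-2.86012448, -0.34561948, -0.04514031]), 'tvec': array([-0.43928063, -0.1426038 ,  0.35925947])}
```

View pics/w1.png

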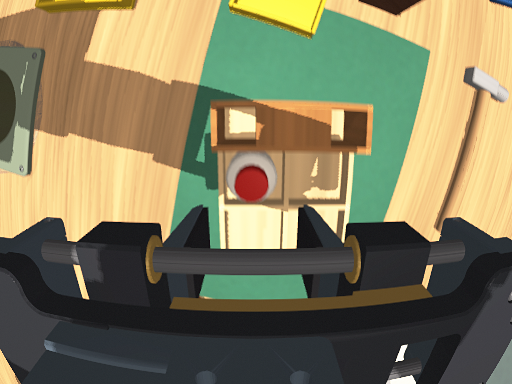

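The wrist view shows the red cap at (252,183), the tool strip with wells at about (240,122) and (350,125), and the jar cells below. I'll cross-check positions with its depth.

```bash
cat >> h.py <<'E'
def fcloud(im,d,p):
    v,u=np.mgrid[:384,:512];K=p["intrinsics"];x=u-K[0,2];y=v-K[1,2]
    r=np.hypot(x,y)+1e-9;t=np.tan(np.minimum(r/K[0,0],1.45))
    R=cv2.Rodrigues(p["rvec"])[0]
    return (np.stack([x/r*t*d,y/r*t*d,d],-1)-p["tvec"])@R
def rect(P):
    q=cv2.minAreaRect(P[:,:2].astype(np.float32));return [round(float(a),4) for a in (*q[0],*q[1],q[2])]
E
python3 - <<'E'
from h import *
im,d,p=shot("wrist");W=fcloud(im,d,p);z=W[...,2]
u,v=np.meshgrid(np.arange(512),np.arange(384))
red=(im[...,0]>120)&(im[...,1]<60)&(v<215)&(u>200)&(u<300)
P=W[red];print("cap",rect(P[P[:,2]>.08]),np.median(P[:,2]))
m=(v<165)&(v>80)&(u>190)&(u<390)&(abs(z-.09)<.008)
m=cv2.morphologyEx(m.astype(np.uint8),cv2.MORPH_OPEN,np.ones((3,3)))>0
print("strip",rect(W[m]),np.median(z[m]))
m=(v<230)&(v>150)&(u>200)&(u<380)&(abs(z-.036)<.006)
print("rim",rect(W[m]),np.median(z[m]), "floor",np.median(z[160:195,310:335]))
E
```

```text
cap [0.454, 0.015, 0.085, 0.0339, 86.4931] 0.08897579787944707
strip [0.4823, 0.0492, 0.1669, 0.0706, 13.7338] 0.08887269424744468
rim [0.5007, -0.0287, 0.167, 0.1041, 13.808] 0.03473982808971405 floor 0.004974444521865527
```

```bash
python3 -m jog '[[[-0.001,-0.001,0.03],0,0.6],[[0,0,0.03],0,0.6],[[0,0,0.03],0,0.6],[[0,0,0.03],0,0.6],[[0,0,0.03],0,0.6],[[0,0,0],0,0.6],[[0,0,0],0,0],[[0,0,0],0,0]]' 20
python3 -m jog '[[[0,0,0],0,0],[[0,0,0],0,0],[[0,0,-0.03],0,0],[[0,0,-0.03],0,0],[[0,0,-0.03],0,0],[[0,0,-0.03],0,0],[[0,0,-0.03],0,0],[[0,0,0],0,0]]'
python3 go.py 0.435 0.262 0.232  0.435 0.262 0.083
```

```text
clock: 5.2
position: [0.4539, -0.0098, 0.256]
orientation: [3.139, 0.001, 1.812]
ft_force: [-0.5, 0.3, 1.6]
grip_width: 0.0375
finger_force: 0.4
clock: 6.2
position: [0.4538, -0.01, 0.4067]
orientation: [3.137, 0.001, 1.812]
ft_force: [-0.7, 1.1, -1.6]
grip_width: 0.0355
finger_force: 19.9
to [0.435, 0.262, 0.232] shift [0.269 0.047 0.003]
to [0.435, 0.262, 0.083] shift [0.269 0.046 0.152]
yaw 1.812 pos [ 0.454 -0.01   0.407] w 0.0355 F [-0.7  1.1 -1.6] t 6.2
```

```bash
python3 -m jog '[[[0.03,0.006,0],0,0],[[0.04,0.007,0],0,0],[[0.045,0.008,0],0,0],[[0.045,0.007,0],0,0],[[0.045,0.007,0],0,0],[[0.04,0.007,0],0,0],[[0.024,0.005,0],0,0],[[0,0,0],0,0]]'
python3 -m jog '[[[0,0,0.035],0,0],[[0,0,0.035],0,0],[[0,0,0.03],0,0],[[0,0,0.025],0,0],[[0,0,0.015],0,0],[[0,0,0.01],0,0],[[0,0,0],0,0],[[0,0,0],0,0]]'
python3 go.py 0.435 0.262 0.083
```

```text
clock: 7.2
position: [0.4345, 0.2636, 0.4031]
orientation: [-3.139, 0.001, 1.814]
ft_force: [-0.1, 0.4, -1.1]
grip_width: 0.0357
finger_force: 19.9
clock: 8.2
position: [0.4352, 0.2625, 0.2552]
orientation: [3.14, -0.0, 1.812]
ft_force: [-0.6, 1.2, -0.3]
grip_width: 0.0356
finger_force: 20.0
to [0.435, 0.262, 0.083] shift [-0. -0.  0.]
yaw 1.812 pos [0.435 0.263 0.255] w 0.0356 F [-0.6  1.2 -0.3] t 8.2
```

```bash
cat > jars.py <<'E'
from h import *
im,d,p=shot("top");W=cloud(im,d,p);z=W[...,2]
m=((z>.072)&(z<.1)&(W[...,0]>.3)&(W[...,0]<.75)&(W[...,1]<.09)&(W[...,1]>-.6)).astype(np.uint8)
n,l,st,_=cv2.connectedComponentsWithStats(m)
for i in range(1,n):
    P=W[l==i]
    if st[i,4]>40: print(st[i,4],rect(P),"med",np.median(P,0).round(4))
E
python3 -m jog '[[[0,0,0],0,0.6],[[0,0,0],0,0.6],[[0,0,-0.02],0,0.6],[[0,0,-0.03],0,0.6],[[0,0,-0.05],0,0.6],[[0,0,-0.05],0,0.6],[[0,0,0],0,0.6],[[0,0,0],0,0.6]]'
python3 jars.py; python3 go.py 0.407 -0.252 0.232 0.407 -0.252 0.076
```

```text
clock: 9.2
position: [0.4346, 0.2623, 0.4042]
orientation: [-3.141, 0.0, 1.812]
ft_force: [-0.3, -0.8, -0.2]
grip_width: 0.055
finger_force: 0.0
562 [0.4807, 0.0563, 0.1668, 0.0511, 13.7878] med [0.4777 0.055  0.0897]
103 [0.544, -0.2815, 0.0337, 0.0339, 46.3587] med [ 0.5439 -0.2797  0.0841]
112 [0.5474, -0.3825, 0.0334, 0.0356, 78.7527] med [ 0.545  -0.3823  0.0844]
111 [0.4267, -0.3777, 0.0348, 0.0344, 7.6668] med [ 0.4272 -0.3782  0.0838]
109 [0.4081, -0.2548, 0.0333, 0.0351, 86.1801] med [ 0.4066 -0.2541  0.084 ]
to [0.407, -0.252, 0.232] shift [-0.493 -0.149  0.   ]
to [0.407, -0.252, 0.076] shift [-0.493 -0.149  0.156]
yaw 1.812 pos [0.435 0.262 0.404] w 0.0552 F [ 0.  -0.2 -0.8] t 9.2
```

```bash
python3 -m jog '[[[-0.055,-0.017,0],0,0.6],[[-0.055,-0.017,0],0,0.6],[[-0.055,-0.017,0],0,0.6],[[-0.055,-0.017,0],0,0.6],[[-0.055,-0.017,0],0,0.6],[[-0.055,-0.017,0],0,0.6],[[-0.055,-0.017,0],0,0.6],[[-0.055,-0.017,0],0,0.6]]' >/dev/null
python3 -m jog '[[[-0.033,-0.008,0],0,0.6],[[-0.020,-0.005,0],0,0.6],[[0,0,0],0,0.6],[[0,0,0.03],0,0.6],[[0,0,0.02],0,0.6],[[0,0,0],0,0.6],[[0,0,0],0,0.6],[[0,0,0],0,0.6]]'
python3 go.py 0.407 -0.252 0.077
python3 - <<'E'
from h import *
im,d,p=shot("wrist","pics/w2.png");W=fcloud(im,d,p);z=W[...,2]
m=((z>.075)&(z<.1)&(W[...,1]<-.12)&(W[...,1]>-.5)&(W[...,0]>.3)).astype(np.uint8)
n,l,st,c=cv2.connectedComponentsWithStats(m)
for i in range(1,n):
    if st[i,4]>60: print(c[i].round(),st[i,4],rect(W[l==i]),np.median(W[l==i],0).round(3))
E
```

```text
clock: 11.25
position: [0.4082, -0.2516, 0.3557]
orientation: [3.14, 0.001, 1.812]
ft_force: [-0.5, 0.2, -0.8]
grip_width: 0.0546
finger_force: 0.0
to [0.407, -0.252, 0.077] shift [ 0.    -0.001  0.107]
yaw 1.812 pos [ 0.408 -0.252  0.356] w 0.0546 F [-0.5  0.2 -0.8] t 11.2
[250. 195.] 1209 [0.4065, -0.253, 0.0344, 0.0343, 55.6989] [ 0.406 -0.252  0.083]
[240. 296.] 101 [0.4228, -0.3634, 0.0263, 0.0066, 12.3139] [ 0.422 -0.362  0.079]
```

View pics/w2.png

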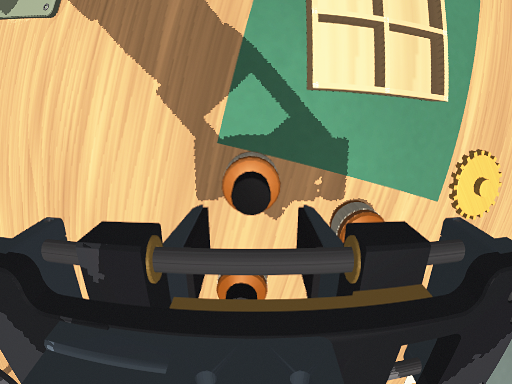

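The wrist view shows the target jar's cap at (250,195), centred between the fingers, so the fused position is right to 1–2 mm.

```bash
python3 -m jog '[[[0,-0.001,0.03],0,0.6],[[0,0,0.03],0,0.6],[[0,0,0.027],0,0.6],[[0,0,0.02],0,0.6],[[0,0,0],0,0.6],[[0,0,0],0,0],[[0,0,0],0,0],[[0,0,0],0,0]]' 35
python3 -m jog '[[[0,0,0],0,0],[[0,0,-0.02],0,0],[[0,0,-0.03],0,0],[[0,0,-0.04],0,0],[[0,0,-0.03],0,0],[[0,0,-0.02],0,0],[[0,0,0],0,0],[[0,0,0],0,0]]'
python3 go.py 0.4751 -0.0902 0.213 0.4751 -0.0902 0.083
```

```text
clock: 12.3
position: [0.4072, -0.2522, 0.2487]
orientation: [3.14, 0.002, 1.812]
ft_force: [-2.0, -1.1, 3.8]
grip_width: 0.0353
finger_force: 35.0
clock: 13.3
position: [0.4066, -0.2518, 0.3865]
orientation: [-3.14, -0.002, 1.812]
ft_force: [0.4, -0.0, -1.9]
grip_width: 0.0354
finger_force: 35.0
to [0.4751, -0.0902, 0.213] shift [0.141 0.105 0.002]
to [0.4751, -0.0902, 0.083] shift [0.14  0.105 0.132]
yaw 1.812 pos [ 0.407 -0.252  0.387] w 0.0354 F [ 0.4 -0.  -1.9] t 13.3
```

```bash
python3 -m jog '[[[0.02,0.015,0],0,0],[[0.04,0.03,0],0,0],[[0.04,0.03,0],0,0],[[0.03,0.022,0],0,0],[[0.01,0.008,0],0,0],[[0,0,0],0,0],[[0,0,0.03],0,0],[[0,0,0.02],0,0]]'
python3 go.py 0.4751 -0.0902 0.083
python3 -m jog '[[[0,0,0.02],0,0],[[0,0,0.02],0,0],[[0,0,0.02],0,0],[[0,0,0.01],0,0],[[0,0,0.007],0,0],[[0,0,0.003],0,0],[[0,0,0],0,0],[[0,0,0],0,0]]'
python3 go.py 0.4751 -0.0902 0.083
```

```text
clock: 14.3
position: [0.4747, -0.0923, 0.3364]
orientation: [-3.14, -0.0, 1.81]
ft_force: [0.1, -0.6, -1.0]
grip_width: 0.0353
finger_force: 35.0
to [0.4751, -0.0902, 0.083] shift [0.002 0.001 0.081]
yaw 1.81 pos [ 0.475 -0.092  0.336] w 0.0353 F [ 0.1 -0.6 -1. ] t 14.3
clock: 15.3
position: [0.4757, -0.091, 0.2582]
orientation: [3.141, 0.0, 1.812]
ft_force: [0.1, -0.3, -2.2]
grip_width: 0.0353
finger_force: 35.0
to [0.4751, -0.0902, 0.083] shift [ 0.001 -0.     0.003]
yaw 1.812 pos [ 0.476 -0.091  0.258] w 0.0353 F [ 0.1 -0.3 -2.2] t 15.3
```

```bash
python3 -m jog '[[[0,0,0.003],0,0],[[0,0,0],0,0],[[0,0,0],0,0.6],[[0,0,0],0,0.6],[[0,0,-0.02],0,0.6],[[0,0,-0.03],0,0.6],[[0,0,-0.04],0,0.6],[[0,0,-0.04],0,0.6]]'
python3 jars.py;python3 go.py 0.427 -0.376 0.213 0.427 -0.376 0.076
```

```text
clock: 16.3
position: [0.4753, -0.091, 0.386]
orientation: [3.141, -0.0, 1.812]
ft_force: [0.1, -0.4, -0.1]
grip_width: 0.055
finger_force: 0.0
562 [0.481, 0.0563, 0.167, 0.0514, 13.628] med [0.4779 0.055  0.0896]
105 [0.5115, -0.3793, 0.0336, 0.0334, 12.0799] med [ 0.5112 -0.3789  0.0844]
110 [0.4269, -0.3782, 0.0329, 0.0353, 83.0607] med [ 0.4274 -0.3783  0.0843]
to [0.427, -0.376, 0.213] shift [-0.265 -0.116  0.007]
to [0.427, -0.376, 0.076] shift [-0.264 -0.117  0.144]
yaw 1.812 pos [ 0.476 -0.091  0.391] w 0.0546 F [ 1.9 -0.1  3.2] t 16.4
```

```bash
python3 -m jog '[[[-0.03,-0.013,0],0,0.6],[[-0.045,-0.02,0],0,0.6],[[-0.05,-0.022,0],0,0.6],[[-0.05,-0.022,0],0,0.6],[[-0.05,-0.022,0],0,0.6],[[-0.03,-0.013,0],0,0.6],[[-0.01,-0.005,0],0,0.6],[[0,0,0],0,0.6]]'
python3 jars.py;python3 go.py 0.427 -0.376 0.076
```

```text
clock: 17.35
position: [0.425, -0.3761, 0.3844]
orientation: [3.142, -0.001, 1.811]
ft_force: [0.2, 0.7, 0.3]
grip_width: 0.0551
finger_force: 0.0
564 [0.4804, 0.0563, 0.1665, 0.0511, 13.7657] med [0.4776 0.0549 0.0896]
105 [0.5431, -0.2803, 0.0339, 0.034, 45.7896] med [ 0.5438 -0.2804  0.0837]
108 [0.5123, -0.3802, 0.0335, 0.0339, 44.9169] med [ 0.5112 -0.3786  0.0843]
108 [0.4754, -0.0934, 0.0338, 0.034, 17.2142] med [ 0.4747 -0.0938  0.09  ]
111 [0.4273, -0.3793, 0.0348, 0.033, 18.6161] med [ 0.4272 -0.3781  0.0838]
to [0.427, -0.376, 0.076] shift [-0.001  0.002  0.137]
yaw 1.812 pos [ 0.425 -0.375  0.385] w 0.0546 F [-0.2  1.7  0. ] t 17.4
```

```bash
python3 -m jog '[[[-0.001,0.002,0.03],0,0.6],[[0,0,0.04],0,0.6],[[0,0,0.04],0,0.6],[[0,0,0.02],0,0.6],[[0,0,0.006],0,0.6],[[0,0,0],0,0.6],[[0,0,0],0,0],[[0,0,0],0,0]]' 35
python3 -m jog '[[[0,0,0],0,0],[[0,0,0],0,0],[[0,0,-0.03],0,0],[[0,0,-0.04],0,0],[[0,0,-0.04],0,0],[[0,0,-0.03],0,0],[[0,0,0],0,0],[[0,0,0],0,0]]'
python3 go.py 0.5528 -0.0712 0.213 0.5528 -0.0712 0.083
```

```text
clock: 18.4
position: [0.4274, -0.3769, 0.2497]
orientation: [3.141, 0.001, 1.812]
ft_force: [-2.4, -0.4, 1.0]
grip_width: 0.0376
finger_force: 1.1
clock: 19.4
position: [0.4269, -0.3765, 0.3868]
orientation: [-3.14, -0.003, 1.812]
ft_force: [-0.2, -0.3, -2.3]
grip_width: 0.0352
finger_force: 34.9
to [0.5528, -0.0712, 0.213] shift [0.266 0.195 0.002]
to [0.5528, -0.0712, 0.083] shift [0.266 0.195 0.132]
yaw 1.812 pos [ 0.427 -0.376  0.387] w 0.0352 F [-0.2 -0.3 -2.3] t 19.4
```

```bash
python3 -m jog '[[[0.03,0.022,0],0,0],[[0.045,0.033,0],0,0],[[0.045,0.033,0],0,0],[[0.045,0.033,0],0,0],[[0.045,0.033,0],0,0],[[0.04,0.029,0],0,0],[[0.016,0.012,0],0,0],[[0,0,0.01],0,0]]'
python3 -m jog '[[[0,0,0.03],0,0],[[0,0,0.03],0,0],[[0,0,0.01],0,0],[[0,0,0],0,0],[[0,0,0],0,0],[[0,0,0],0,0],[[0,0,0],0,0],[[0,0,0],0,0]]' > /dev/null
python3 go.py 0.5528 -0.0712 0.084
```

```text
clock: 20.4
position: [0.5535, -0.0712, 0.3775]
orientation: [-3.141, 0.0, 1.814]
ft_force: [-0.3, -0.4, -2.1]
grip_width: 0.0354
finger_force: 34.9
to [0.5528, -0.0712, 0.084] shift [ 0.001 -0.     0.053]
yaw 1.812 pos [ 0.553 -0.072  0.309] w 0.0355 F [ 0.3  0.3 -2.6] t 21.4
```

```bash
python3 -m jog '[[[0,0,0.02],0,0],[[0,0,0.02],0,0],[[0,0,0.01],0,0],[[0,0,0.003],0,0],[[0,0,0.001],0,0],[[0,0,0],0,0],[[0,0,0],0,0.6],[[0,0,0],0,0.6]]'
python3 -m jog '[[[0,0,-0.01],0,0.6],[[0,0,-0.03],0,0.6],[[0,0,-0.04],0,0.6],[[0,0,-0.05],0,0.6],[[-0.04,-0.02,0],0,0.6],[[-0.04,-0.02,0],0,0.6],[[-0.04,-0.02,0],0,0.6],[[-0.04,-0.02,0],0,0.6]]'
python3 jars.py;python3 go.py 0.5115 -0.377 0.213 0.543 -0.278 0.213
```

```text
clock: 22.4
position: [0.5536, -0.072, 0.2551]
orientation: [3.14, 0.001, 1.812]
ft_force: [0.2, 0.7, -0.5]
grip_width: 0.0522
finger_force: 0.0
clock: 23.4
position: [0.5133, -0.2477, 0.3856]
orientation: [3.14, 0.001, 1.812]
ft_force: [0.0, 0.4, 0.9]
grip_width: 0.0551
finger_force: 0.0
105 [0.552, -0.0744, 0.0343, 0.0326, 67.5156] med [ 0.5514 -0.0742  0.09  ]
565 [0.4806, 0.0562, 0.1665, 0.0513, 13.6491] med [0.478  0.0549 0.0898]
110 [0.4751, -0.0941, 0.0338, 0.0342, 42.8773] med [ 0.4741 -0.0932  0.0894]
to [0.5115, -0.377, 0.213] shift [-0.121 -0.03   0.001]
to [0.543, -0.278, 0.213] shift [-0.033  0.024  0.001]
yaw 1.809 pos [ 0.512 -0.252  0.386] w 0.0547 F [-1.2 -4.2  0.2] t 23.4
```

Two jars are seated. Next is the jar at (0.5115,-0.377).

```bash
python3 -m jog '[[[-0.04,-0.01,0],0,0.6],[[-0.04,-0.01,0],0,0.6],[[-0.03,-0.008,0],0,0.6],[[-0.011,-0.002,0],0,0.6],[[0,0,0],0,0.6],[[0,0,0],0,0.6],[[0,0,0],0,0.6],[[0,0,0],0,0.6]]'
python3 jars.py;python3 go.py 0.5115 -0.377 0.077
```

```text
clock: 24.45
position: [0.5135, -0.3704, 0.3849]
orientation: [3.141, -0.0, 1.813]
ft_force: [-0.3, -0.1, -0.6]
grip_width: 0.0549
finger_force: 0.0
105 [0.5512, -0.0736, 0.034, 0.0332, 87.8689] med [ 0.5511 -0.0741  0.0895]
553 [0.4804, 0.0564, 0.1661, 0.0511, 13.8669] med [0.4777 0.0548 0.0901]
106 [0.5446, -0.2803, 0.0333, 0.0341, 89.0723] med [ 0.5436 -0.2799  0.0847]
109 [0.5114, -0.3808, 0.0343, 0.0359, 12.8411] med [ 0.5112 -0.3778  0.0842]
108 [0.475, -0.0938, 0.0329, 0.0339, 21.3025] med [ 0.4741 -0.0936  0.0897]
to [0.5115, -0.377, 0.077] shift [-0.006 -0.004  0.136]
yaw 1.812 pos [ 0.514 -0.37   0.385] w 0.0548 F [ 0.4 -0.4 -0.9] t 24.5
```

```bash
python3 -m jog '[[[-0.006,-0.004,0.03],0,0.6],[[0,0,0.04],0,0.6],[[0,0,0.04],0,0.6],[[0,0,0.02],0,0.6],[[0,0,0.006],0,0.6],[[0,0,0],0,0.6],[[0,0,0],0,0],[[0,0,0],0,0]]' 35
python3 -m jog '[[[0,0,0],0,0],[[0,0,0],0,0],[[0,0,-0.03],0,0],[[0,0,-0.04],0,0],[[0,0,-0.04],0,0],[[0,0,-0.03],0,0],[[0,0,0],0,0],[[0,0,0],0,0]]'
python3 go.py 0.5337 0.0065 0.213
```

```text
clock: 25.5
position: [0.5112, -0.378, 0.2498]
orientation: [3.14, 0.002, 1.812]
ft_force: [0.9, -0.2, 0.1]
grip_width: 0.0376
finger_force: 0.0
clock: 26.5
position: [0.5106, -0.3775, 0.3866]
orientation: [-3.139, -0.003, 1.812]
ft_force: [0.2, 0.4, -3.4]
grip_width: 0.035
finger_force: 35.0
to [0.5337, 0.0065, 0.213] shift [0.367 0.114 0.002]
yaw 1.812 pos [ 0.511 -0.378  0.387] w 0.035 F [ 0.2  0.4 -3.4] t 26.5
```

```bash
python3 -m jog '[[[0.04,0.012,0],0,0],[[0.055,0.017,0],0,0],[[0.055,0.017,0],0,0],[[0.055,0.017,0],0,0],[[0.055,0.017,0],0,0],[[0.055,0.017,0],0,0],[[0.04,0.013,0],0,0],[[0.012,0.004,0],0,0]]'
python3 -m jog '[[[0,0,0],0,0],[[0,0,0.01],0,0],[[0,0,0.03],0,0],[[0,0,0.03],0,0],[[0,0,0.01],0,0],[[0,0,0],0,0],[[0,0,0],0,0],[[0,0,0],0,0]]' > /dev/null
python3 go.py 0.5337 0.0065 0.084
```

```text
clock: 27.5
position: [0.5336, 0.0079, 0.3866]
orientation: [-3.138, -0.001, 1.815]
ft_force: [0.4, 0.1, -3.1]
grip_width: 0.0353
finger_force: 35.0
to [0.5337, 0.0065, 0.084] shift [ 0.001 -0.001  0.054]
yaw 1.812 pos [0.534 0.006 0.31 ] w 0.0355 F [-0.7  0.7 -2.4] t 28.5
```

```bash
python3 -m jog '[[[0,0,0.02],0,0],[[0,0,0.02],0,0],[[0,0,0.01],0,0],[[0,0,0.003],0,0],[[0,0,0.002],0,0],[[0,0,0],0,0],[[0,0,0],0,0.6],[[0,0,0],0,0.6]]'
python3 -m jog '[[[0,0,-0.01],0,0.6],[[0,0,-0.03],0,0.6],[[0,0,-0.04],0,0.6],[[0,0,-0.05],0,0.6],[[-0.05,-0.01,0],0,0.6],[[-0.05,-0.01,0],0,0.6],[[-0.05,-0.01,0],0,0.6],[[-0.05,-0.01,0],0,0.6]]'
python3 jars.py;python3 go.py 0.544 -0.278 0.213
```

```text
clock: 29.5
position: [0.5346, 0.0058, 0.2545]
orientation: [3.139, 0.001, 1.812]
ft_force: [0.1, 0.1, -0.2]
grip_width: 0.0521
finger_force: 0.0
clock: 30.5
position: [0.5429, -0.1996, 0.3846]
orientation: [3.14, 0.001, 1.812]
ft_force: [0.2, -0.0, 0.2]
grip_width: 0.0545
finger_force: 0.0
104 [0.5517, -0.0745, 0.0331, 0.0325, 0.0281] med [ 0.5515 -0.074   0.0897]
559 [0.4805, 0.0564, 0.1659, 0.051, 13.8694] med [0.4777 0.055  0.0901]
104 [0.5333, 0.0029, 0.0324, 0.033, 88.8965] med [0.5327 0.0031 0.0899]
109 [0.4757, -0.0935, 0.0348, 0.034, 68.2093] med [ 0.4738 -0.0921  0.0897]
to [0.544, -0.278, 0.213] shift [-0.071 -0.016 -0.   ]
yaw 1.809 pos [ 0.543 -0.205  0.384] w 0.0551 F [ 0.8 -5.3  0.2] t 30.6
```

```bash
python3 -m jog '[[[-0.03,-0.006,0],0,0.6],[[-0.03,-0.006,0],0,0.6],[[-0.009,-0.004,0],0,0.6],[[0,0,0],0,0.6],[[0,0,0],0,0.6],[[0,0,0],0,0.6],[[0,0,0],0,0.6],[[0,0,0],0,0.6]]'
python3 jars.py;python3 go.py 0.544 -0.2785 0.077
```

```text
clock: 31.55
position: [0.544, -0.2685, 0.3838]
orientation: [3.142, -0.0, 1.812]
ft_force: [0.2, 0.7, -0.2]
grip_width: 0.0545
finger_force: 0.0
104 [0.5526, -0.0743, 0.0331, 0.0331, 85.3242] med [ 0.5514 -0.0742  0.0894]
563 [0.4805, 0.0564, 0.1666, 0.0513, 13.2475] med [0.4781 0.0549 0.0898]
80 [0.5472, -0.2767, 0.0235, 0.0348, 70.1765] med [ 0.5447 -0.2768  0.0836]
104 [0.5333, 0.0029, 0.0321, 0.0319, 89.2821] med [0.5327 0.0031 0.0906]
109 [0.4757, -0.0944, 0.0336, 0.0347, 49.1118] med [ 0.4739 -0.0937  0.0897]
to [0.544, -0.2785, 0.077] shift [-0.01  -0.002  0.135]
yaw 1.812 pos [ 0.544 -0.269  0.384] w 0.0547 F [-0.3 -0.  -0.3] t 31.6
```

```bash
python3 -m jog '[[[-0.010,-0.002,0.03],0,0.6],[[0,0,0.04],0,0.6],[[0,0,0.04],0,0.6],[[0,0,0.02],0,0.6],[[0,0,0.005],0,0.6],[[0,0,0],0,0.6],[[0,0,0],0,0],[[0,0,0],0,0]]' 35
python3 -m jog '[[[0,0,0],0,0],[[0,0,0],0,0],[[0,0,-0.03],0,0],[[0,0,-0.04],0,0],[[0,0,-0.04],0,0],[[0,0,-0.03],0,0],[[0,0,0],0,0],[[0,0,0],0,0]]'
python3 go.py 0.456 -0.0125 0.213
```

```text
clock: 32.6
position: [0.5445, -0.2791, 0.2498]
orientation: [3.14, 0.001, 1.812]
ft_force: [-1.9, -0.1, 1.3]
grip_width: 0.0375
finger_force: 0.8
clock: 33.6
position: [0.544, -0.2788, 0.3867]
orientation: [-3.139, -0.002, 1.812]
ft_force: [-0.0, -0.3, -2.6]
grip_width: 0.0355
finger_force: 35.0
to [0.456, -0.0125, 0.213] shift [ 0.28  -0.022  0.002]
yaw 1.812 pos [ 0.544 -0.279  0.387] w 0.0355 F [-0.  -0.3 -2.6] t 33.6
```

```bash
python3 -m jog '[[[0.03,-0.003,0],0,0],[[0.045,-0.003,0],0,0],[[0.05,-0.004,0],0,0],[[0.05,-0.004,0],0,0],[[0.05,-0.004,0],0,0],[[0.04,-0.003,0],0,0],[[0.015,-0.001,0],0,0],[[0,0,0],0,0]]'
python3 -m jog '[[[0,0,0],0,0],[[0,0,0.01],0,0],[[0,0,0.03],0,0],[[0,0,0.03],0,0],[[0,0,0.01],0,0],[[0,0,0],0,0],[[0,0,0],0,0],[[0,0,0],0,0]]' > /dev/null
python3 go.py 0.456 -0.0125 0.084
```

```text
clock: 34.6
position: [0.456, -0.0121, 0.3878]
orientation: [-3.14, 0.0, 1.813]
ft_force: [0.4, 0.0, -2.0]
grip_width: 0.0355
finger_force: 35.0
to [0.456, -0.0125, 0.084] shift [ 0.    -0.001  0.054]
yaw 1.812 pos [ 0.456 -0.012  0.31 ] w 0.0358 F [-0.1  0.3 -2.3] t 35.6
```

```bash
python3 -m jog '[[[0,0,0.02],0,0],[[0,0,0.02],0,0],[[0,0,0.01],0,0],[[0,0,0.003],0,0],[[0,0,0.002],0,0],[[0,0,0],0,0],[[0,0,0],0,0.6],[[0,0,0],0,0.6]]'
python3 -m jog '[[[0,0,-0.01],0,0.6],[[0,0,-0.03],0,0.6],[[0,0,-0.04],0,0.6],[[0,0,-0.05],0,0.6],[[0,0,-0.05],0,0.6],[[0,0,0],0,0.6],[[0,0,0],0,0.6],[[0,0,0],0,0.6]]'
python3 - <<'E'
from h import *
for c in("top","side"):
    im,d,p=shot(c);W=cloud(im,d,p)
    m=((W[...,2]>.105)&(W[...,2]<.2)&(W[...,0]>.5)&(W[...,0]<.65)&(W[...,1]<.45)&(W[...,1]>.25)).astype(np.uint8)
    n,l,st,_=cv2.connectedComponentsWithStats(m)
    for i in range(1,n):
        P=W[l==i];T=P[P[:,2]>P[:,2].max()-.012]
        if len(P)>20:print(c,rect(P),"top",rect(T),np.median(T,0).round(3))
E
python3 go.py 0.564 0.290 0.24
```

```text
clock: 36.6
position: [0.4566, -0.0124, 0.2544]
orientation: [3.14, 0.001, 1.812]
ft_force: [0.7, 0.1, -0.8]
grip_width: 0.0522
finger_force: 0.0
clock: 37.6
position: [0.4558, -0.0123, 0.4324]
orientation: [-3.139, -0.001, 1.812]
ft_force: [0.3, 1.2, -0.6]
grip_width: 0.0547
finger_force: 0.0
top [0.5623, 0.3644, 0.0223, 0.0256, 33.0683] top [0.5635, 0.3657, 0.0208, 0.0214, 40.4844] [0.563 0.365 0.178]
top [0.565, 0.2848, 0.0236, 0.0237, 3.6459] top [0.565, 0.2859, 0.0234, 0.0215, 3.6459] [0.565 0.286 0.178]
side [0.5658, 0.333, 0.0285, 0.1048, 1.4379] top [0.5646, 0.3329, 0.0242, 0.1047, 1.528] [0.563 0.365 0.177]
to [0.564, 0.29, 0.24] shift [0.268 0.177 0.02 ]
yaw 1.812 pos [ 0.456 -0.012  0.433] w 0.0545 F [-0.1  0.6  0.1] t 37.7
```

```bash
python3 -m jog '[[[0.03,0.02,0],0,0.6],[[0.045,0.03,0],0,0.6],[[0.045,0.03,0],0,0.6],[[0.045,0.03,0],0,0.6],[[0.045,0.03,0],0,0.6],[[0.04,0.026,0],0,0.6],[[0.016,0.011,0],0,0.6],[[0,0,0],0,0.6]]'
python3 go.py 0.5645 0.288 0.155
python3 - <<'E'
from h import *
im,d,p=shot("wrist","pics/w3.png");W=fcloud(im,d,p)
m=((W[...,2]>.15)&(W[...,2]<.2)&(W[...,0]>.5)&(W[...,0]<.65)&(W[...,1]<.45)&(W[...,1]>.25)).astype(np.uint8)
n,l,st,c=cv2.connectedComponentsWithStats(m)
for i in range(1,n):
    P=W[l==i];T=P[P[:,2]>.165]
    if len(T)>20:print(c[i].round(),rect(T),np.median(T,0).round(3))
E
```

```text
clock: 38.7
position: [0.5647, 0.2887, 0.4325]
orientation: [-3.139, 0.001, 1.813]
ft_force: [0.0, -0.6, 0.4]
grip_width: 0.0547
finger_force: 0.0
to [0.5645, 0.288, 0.155] shift [-0.001 -0.     0.106]
yaw 1.813 pos [0.565 0.289 0.433] w 0.0547 F [ 0.  -0.6  0.4] t 38.7
[276. 106.] [0.5636, 0.3687, 0.0252, 0.0244, 60.0715] [0.563 0.368 0.177]
[254. 196.] [0.565, 0.2892, 0.0249, 0.0251, 87.485] [0.564 0.291 0.177]
```

View pics/w3.png

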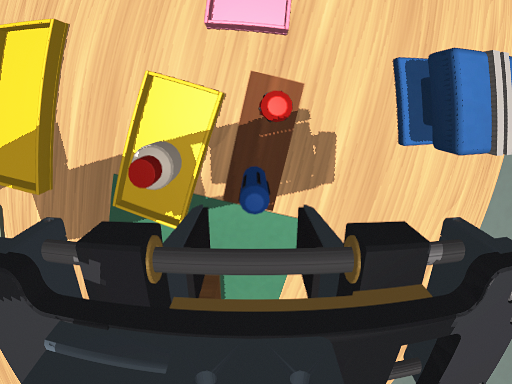

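The wrist view shows the blue handle at (254,196) between the fingers and the red one at (276,106). The empty is standing upright in the yellow tray at (155,165).

```bash
python3 -m jog '[[[0,0,0.03],0,0.6],[[0,0,0.03],0,0.6],[[0,0,0.03],0,0.6],[[0,0,0.018],0,0.6],[[0,0,0],0,0.6],[[0,0,0],0,0],[[0,0,0],0,0],[[0,0,0],0,0]]' 35
python3 -m jog '[[[0,0,0],0,0],[[0,0,0],0,0],[[0,0,-0.02],0,0],[[0,0,-0.03],0,0],[[0,0,-0.03],0,0],[[0,0,-0.03],0,0],[[0,0,-0.015],0,0],[[0,0,0],0,0]]'
python3 go.py 0.5357 0.0714 0.278
```

```text
clock: 39.75
position: [0.5646, 0.2882, 0.3267]
orientation: [3.14, -0.0, 1.812]
ft_force: [-0.6, -0.2, -0.4]
grip_width: 0.0273
finger_force: 0.0
clock: 40.75
position: [0.5646, 0.2883, 0.4511]
orientation: [3.14, -0.0, 1.812]
ft_force: [0.5, 0.2, -1.0]
grip_width: 0.0256
finger_force: 35.0
to [0.5357, 0.0714, 0.278] shift [-0.204 -0.08   0.001]
yaw 1.812 pos [0.565 0.288 0.451] w 0.0256 F [ 0.5  0.2 -1. ] t 40.8
```

```bash
python3 -m jog '[[[-0.02,-0.008,0],0,0],[[-0.04,-0.016,0],0,0],[[-0.05,-0.019,0],0,0],[[-0.05,-0.02,0],0,0],[[-0.034,-0.013,0],0,0],[[-0.01,-0.004,0],0,0],[[0,0,0],0,0],[[0,0,0],0,0]]'
python3 go.py 0.5357 0.0714 0.152
python3 - <<'E'
from h import *
shot("side","pics/s2.png")
a=cv2.imread("pics/s2.png")[100:260,170:340];cv2.imwrite("pics/s2c.png",cv2.resize(a,None,fx=3.5,fy=3.5))
E
```

```text
clock: 41.75
position: [0.5357, 0.0718, 0.4504]
orientation: [-3.141, -0.001, 1.813]
ft_force: [0.3, 0.7, -1.3]
grip_width: 0.0255
finger_force: 35.0
to [0.5357, 0.0714, 0.152] shift [-0.    -0.     0.126]
yaw 1.813 pos [0.536 0.072 0.45 ] w 0.0255 F [ 0.3  0.7 -1.3] t 41.8
```

View pics/s2c.png

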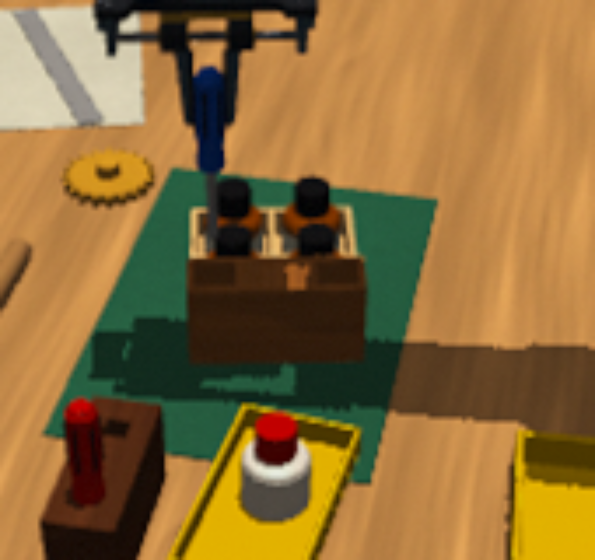

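The side crop shows the blue driver hanging upright above the left well (crop 213,240). All four full jars sit in their cells and the empty stands in the tray.

```bash
python3 -m jog '[[[0,0,0.02],0,0],[[0,0,0.03],0,0],[[0,0,0.025],0,0],[[0,0,0.02],0,0],[[0,0,0.015],0,0],[[0,0,0.01],0,0],[[0,0,0.005],0,0],[[0,0,0],0,0]]'
python3 -m jog '[[[0,0,0],0,0],[[0,0,0],0,0.6],[[0,0,0],0,0.6],[[0,0,-0.02],0,0.6],[[0,0,-0.03],0,0.6],[[0,0,-0.04],0,0.6],[[0,0,-0.03],0,0.6],[[0,0,0],0,0.6]]'
python3 go.py 0.5636 0.3685 0.26
```

```text
clock: 42.8
position: [0.5357, 0.0711, 0.3258]
orientation: [3.141, -0.0, 1.812]
ft_force: [0.9, 0.5, -0.4]
grip_width: 0.0252
finger_force: 35.0
clock: 43.8
position: [0.5358, 0.071, 0.4484]
orientation: [3.135, 0.001, 1.812]
ft_force: [-0.3, -0.7, -0.4]
grip_width: 0.0547
finger_force: 0.0
to [0.5636, 0.3685, 0.26] shift [0.282 0.098 0.017]
yaw 1.812 pos [0.536 0.071 0.448] w 0.0547 F [-0.3 -0.7 -0.4] t 43.8
```

```bash
python3 -m jog '[[[0.03,0.01,0],0,0.6],[[0.045,0.016,0],0,0.6],[[0.05,0.017,0],0,0.6],[[0.05,0.018,0],0,0.6],[[0.05,0.017,0],0,0.6],[[0.04,0.014,0],0,0.6],[[0.017,0.006,0],0,0.6],[[0,0,0],0,0.6]]'
python3 go.py 0.5636 0.3685 0.154
python3 - <<'E'
from h import *
for c in("top","side"):
    im,d,p=shot(c);W=cloud(im,d,p)
    m=((W[...,2]>.105)&(W[...,2]<.2)&(W[...,0]>.4)&(W[...,0]<.65)&(W[...,1]<.2)&(W[...,1]>-.1)).astype(np.uint8)
    P=W[m>0];print(c,len(P),rect(P) if len(P) else"",P[:,2].max() if len(P) else "")
E
```

```text
clock: 44.8
position: [0.5634, 0.3687, 0.4442]
orientation: [-3.139, 0.001, 1.813]
ft_force: [-0.2, 0.1, -0.5]
grip_width: 0.055
finger_force: 0.0
to [0.5636, 0.3685, 0.154] shift [-0.     0.     0.118]
yaw 1.813 pos [0.563 0.369 0.444] w 0.055 F [-0.2  0.1 -0.5] t 44.8
top 91 [0.5346, 0.0696, 0.0244, 0.0244, 47.4936] 0.17877643174051572
side 174 [0.5366, 0.0769, 0.0265, 0.0266, 4.2225] 0.17843571277725634
```

```bash
python3 -m jog '[[[0,0,0.03],0,0.6],[[0,0,0.03],0,0.6],[[0,0,0.03],0,0.6],[[0,0,0.02],0,0.6],[[0,0,0.008],0,0.6],[[0,0,0],0,0.6],[[0,0,0],0,0],[[0,0,0],0,0]]' 35
python3 -m jog '[[[0,0,0],0,0],[[0,0,0],0,0],[[0,0,-0.02],0,0],[[0,0,-0.03],0,0],[[0,0,-0.03],0,0],[[0,0,-0.03],0,0],[[0,0,-0.015],0,0],[[0,0,0],0,0]]'
python3 go.py 0.4241 0.044 0.278
```

```text
clock: 45.9
position: [0.5635, 0.3682, 0.3289]
orientation: [3.14, -0.001, 1.812]
ft_force: [-0.3, -0.2, -0.3]
grip_width: 0.0374
finger_force: 0.0
clock: 46.9
position: [0.5634, 0.3683, 0.4534]
orientation: [3.14, -0.001, 1.812]
ft_force: [-0.2, 0.0, -2.3]
grip_width: 0.0254
finger_force: 35.0
to [0.4241, 0.044, 0.278] shift [-0.282 -0.213  0.003]
yaw 1.812 pos [0.563 0.368 0.453] w 0.0254 F [-0.2  0.  -2.3] t 46.9
```

```bash
python3 -m jog '[[[-0.03,-0.023,0],0,0],[[-0.045,-0.034,0],0,0],[[-0.048,-0.036,0],0,0],[[-0.048,-0.036,0],0,0],[[-0.048,-0.036,0],0,0],[[-0.043,-0.033,0],0,0],[[-0.02,-0.015,0],0,0],[[0,0,0],0,0]]'
python3 -m jog '[[[0,0,0],0,0],[[0,0,0.01],0,0],[[0,0,0.01],0,0],[[0,0,0],0,0],[[0,0,0],0,0],[[0,0,0],0,0],[[0,0,0],0,0],[[0,0,0],0,0]]' >/dev/null
python3 go.py 0.4241 0.044 0.154
python3 - <<'E'
from h import *
shot("side","pics/s3.png")
a=cv2.imread("pics/s3.png")[100:260,170:340];cv2.imwrite("pics/s3c.png",cv2.resize(a,None,fx=3.5,fy=3.5))
E
```

```text
clock: 47.9
position: [0.4229, 0.0424, 0.4516]
orientation: [-3.139, -0.001, 1.809]
ft_force: [0.2, 0.3, -0.9]
grip_width: 0.0252
finger_force: 35.0
to [0.4241, 0.044, 0.154] shift [0.    0.    0.107]
yaw 1.812 pos [0.424 0.044 0.433] w 0.0252 F [-0.7  0.5 -0.8] t 48.9
```

View pics/s3c.png

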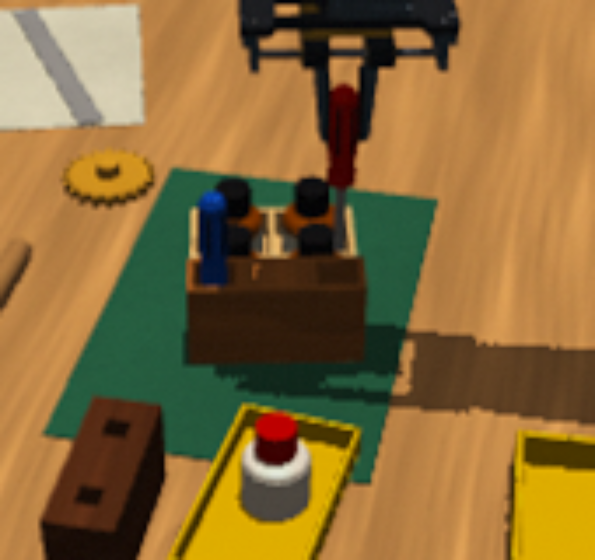

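The crop shows blue standing in its well, and red upright above the right well (crop 340,250).

```bash
python3 -m jog '[[[0,0,0.02],0,0],[[0,0,0.025],0,0],[[0,0,0.02],0,0],[[0,0,0.015],0,0],[[0,0,0.012],0,0],[[0,0,0.01],0,0],[[0,0,0.004],0,0],[[0,0,0],0,0]]'
python3 -m jog '[[[0,0,0],0,0],[[0,0,0],0,0.6],[[0,0,0],0,0.6],[[0,0,-0.02],0,0.6],[[0,0,-0.03],0,0.6],[[0,0,-0.04],0,0.6],[[0,0,-0.04],0,0.6],[[0,0,0],0,0.6]]'
python3 -m jog '[[[0.04,-0.02,0],0,0.6],[[0.05,-0.02,0],0,0.6],[[0.05,-0.02,0],0,0.6],[[0.05,-0.02,0],0,0.6],[[0.04,-0.02,0],0,0.6],[[0,0,0],0,0.6],[[0,0,0],0,0.6],[[0,0,0],0,0.6]]'
python3 jars.py
python3 - <<'E'
from h import *
shot("top","pics/t4.png");shot("side","pics/s4.png")
a=cv2.imread("pics/t4.png")[90:260,150:320];b=cv2.imread("pics/s4.png")[100:270,170:340]
cv2.imwrite("pics/f.png",cv2.resize(np.hstack([a,b]),None,fx=2.3,fy=2.3,interpolation=cv2.INTER_CUBIC))
for c in("top","side"):
    im,d,p=shot(c);W=cloud(im,d,p)
    for lo,hi in((.38,.48),(.48,.6)):
        m=(W[...,2]>.15)&(W[...,2]<.2)&(W[...,0]>lo)&(W[...,0]<hi)&(W[...,1]<.13)&(W[...,1]>-.1)
        print(c,m.sum(),rect(W[m]))
E
```

```text
clock: 49.95
position: [0.424, 0.0436, 0.3267]
orientation: [3.142, -0.0, 1.812]
ft_force: [-0.2, -1.2, -1.2]
grip_width: 0.0257
finger_force: 35.0
clock: 50.95
position: [0.4243, 0.0436, 0.4599]
orientation: [3.134, 0.001, 1.812]
ft_force: [0.6, -0.0, -0.8]
grip_width: 0.0547
finger_force: 0.0
clock: 51.95
position: [0.2725, 0.2423, 0.4564]
orientation: [-3.141, 0.001, 1.81]
ft_force: [-0.0, -1.3, 0.8]
grip_width: 0.0547
finger_force: 0.0
107 [0.552, -0.0735, 0.0339, 0.0329, 89.6571] med [ 0.5517 -0.0741  0.0899]
518 [0.4805, 0.0564, 0.1663, 0.0514, 13.8609] med [0.475  0.0546 0.0899]
103 [0.533, 0.003, 0.0323, 0.0326, 2.9587] med [0.5328 0.0031 0.0896]
110 [0.4753, -0.0933, 0.0344, 0.0343, 14.6051] med [ 0.474  -0.0928  0.0898]
102 [0.4551, -0.0146, 0.032, 0.033, 89.9406] med [ 0.455  -0.0148  0.0902]
top 65 [0.4255, 0.0425, 0.0238, 0.0249, 89.1218]
top 64 [0.5347, 0.0698, 0.0234, 0.0246, 42.5811]
side 74 [0.4241, 0.0491, 0.0223, 0.0236, 51.318]
side 75 [0.5349, 0.0764, 0.0267, 0.0218, 31.08]
```

View pics/f.png

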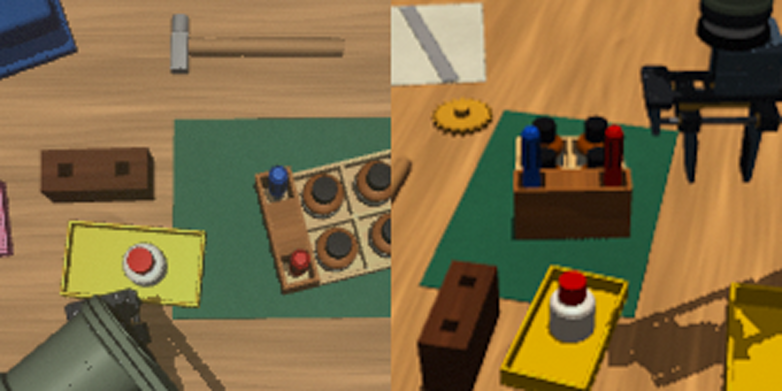

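The final views show all four full jars in their cells, both drivers upright in their wells and the empty upright in the tray at (145,262). The hammer and wheel haven't moved, and the gripper is clear, so I'm handing in.

```bash
python3 -c "
from rig import ctrl
print(ctrl.hand_in())"
```

```text
the job is handed in; nothing more can be done
None
```

The job is handed in, though no verdict came back: the final views show all four full jars in the crate's cells, the one empty in the small yellow tray, both screwdrivers blade down in the tool wells, and the hammer and wheel untouched.

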